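# Erect the rack tray and hold its sprung pusher at the mark

### The job

Set up the folding rack tray for loading: raise its three grey hinged panels upright, then take the black grip and draw the sprung pusher rod straight out until the orange ring on the rod sits at the mouth of the barrel (50 mm out). Finish while still holding the rod there against its spring, with all three panels standing and the racks and other things on the bench left where they are.

Things in the scene. Friction and masses are not known exactly. Their poses are not given: they have to be found in the camera images.
- tray: White folding rack tray fixed to the bench; its floor is 94 (x) x 172 (y) mm, 15 mm thick. Origin on the bench under the floor's centre; z up, y along the tray from the pull rod's side (-y) to the open end (+y), x across it, away from the robot. A fixed white wall, 77 mm high, stands at y = -83 mm; a dark steel barrel (28 mm across, axis 45 mm above the bench) goes outwards from it to y = -145 mm. The spring's white pusher plate inside the box reaches 61 mm above the bench.
- panel_near (a joint): Hinge angle (rad) of the grey folding panel at the robot's side (-x) of the tray, 150 mm wide, 78 mm high and 5 mm thick; 0 = folded out flat, 1.57 = upright (its stop). Starts partly folded out, between 0.12 and 0.5. The hinge is stiff (about 2 N at the bar) and stays where it is left.
- panel_near_bar (a point): Middle of this panel's blue round grip bar (10 mm thick, 70 mm free length, parallel to the hinge, 72 mm from it). Behind the bar is a hand hole 70 mm wide that leaves 35 mm from the bar's axis to the panel, so fingers can straddle the bar from above and the bar can turn between them as the panel rises.
- panel_near_hinge (a point): Middle of this panel's hinge line, 20 mm above the bench; the bar swings in an upright circle about it.
- panel_far (a joint): Hinge angle (rad) of the grey folding panel at the far side (+x) of the tray, 150 mm wide, 78 mm high and 5 mm thick; 0 = folded out flat, 1.57 = upright (its stop). Starts partly folded out, between 0.12 and 0.5. The hinge is stiff (about 2 N at the bar) and stays where it is left.
- panel_far_bar (a point): Middle of this panel's blue round grip bar (10 mm thick, 70 mm free length, parallel to the hinge, 72 mm from it). Behind the bar is a hand hole 70 mm wide that leaves 35 mm from the bar's axis to the panel, so fingers can straddle the bar from above and the bar can turn between them as the panel rises.
- panel_far_hinge (a point): Middle of this panel's hinge line, 20 mm above the bench; the bar swings in an upright circle about it.
- panel_end (a joint): Hinge angle (rad) of the grey folding panel at the +y end of the tray, 88 mm wide, 78 mm high and 5 mm thick; 0 = folded out flat, 1.57 = upright (its stop). Starts partly folded out, between 0.12 and 0.5. The hinge is stiff (about 2 N at the bar) and stays where it is left.
- panel_end_bar (a point): Middle of this panel's blue round grip bar (10 mm thick, 70 mm free length, parallel to the hinge, 72 mm from it). Behind the bar is a hand hole 70 mm wide that leaves 35 mm from the bar's axis to the panel, so fingers can straddle the bar from above and the bar can turn between them as the panel rises.
- panel_end_hinge (a point): Middle of this panel's hinge line, 20 mm above the bench; the bar swings in an upright circle about it.
- pull_rod (a joint): How far (m) the sprung steel rod is drawn out of the barrel, along the tray's -y: 0 = home, 0.050 = its length mark (the middle of the 12 mm wide orange ring on the rod is then level with the barrel's mouth; the ring is hidden in the barrel at the start), 0.080 = end stop. The spring pulls it back with about 4 N at home and 12 N at the mark, and takes it home if let go.
- pull_grip (a point): Black grip block on the rod's outer end, 20 (x) x 32 (y) x 44 (z) mm, this point at its centre, 45 mm above the bench; axes as the tray's. Pinch it across x from above, pull along -y. It stands 40 mm out from the barrel's mouth when home.
- barrel_mouth (a point): Centre of the barrel's open end, where the rod comes out; axes as the tray's.
- rack_a: bystander: white five-place tube rack, 86 x 22 x 60 mm (80 with its capped tubes), standing beyond the pull rod; origin under its centre, x along its length
- rack_b: bystander: white five-place tube rack like rack_a, standing on the robot's side of the pull rod; origin under its centre
- reagent: bystander: white bottle with blue cap, 68 mm across, 150 mm tall; origin under its centre
- beaker: bystander: clear beaker, 72 mm across, 90 mm tall; origin under its centre
- cal_jar: bystander: amber jar with white lid, 52 mm across, 60 mm tall; origin under its centre
- glove_box: bystander: cardboard box, 100 (x) x 160 (y) x 70 mm; origin under its centre

How it is judged:
On the way, in this order (a step that is already met when the one before it is completed fails the run):
1. all three panels are raised upright (value of joint each of panel_near, panel_far, panel_end above 1.4 rad), for 0.2 s.
2. the rod is drawn to its mark and held by the grip (all of step 1 and value of joint pull_rod between 0.045 and 0.055 m and contact force between the fingers and pull_rod above 3 N), for 0.3 s.
At the end, for the whole second after the job is handed in: The fingers hold the black grip (contact above 3 N) with the rod still and drawn out to its mark, 50 mm within 5 mm, and all three panels stand upright (hinge angle above 1.4 rad) (all of step 2 and velocity of joint pull_rod between -0.01 and 0.01 m/s); the arm keeps its last pose, push and grip.
It fails at once if a tube rack is moved by more than 30 mm or tipped over (distance of any of rack_a, rack_b from where it was at the start of the episode above 0.03 m or angle between any of rack_a, rack_b's own z axis and vertical above 0.5 rad).
It fails at once if another bystander (bottle, beaker, jar, box) is moved by more than 30 mm or tipped over (distance of any of reagent, beaker, cal_jar, glove_box from where it was at the start of the episode above 0.03 m or angle between any of reagent, beaker, cal_jar, glove_box's own z axis and vertical above 0.5 rad).
It also fails if it takes over 61 s, if anything falls off the work surface, if the arm or the gripper's body presses on something with over 40 N, if the wrist force passes 120 N, or if a joint passes its speed limit or range.

### The arm

A 6-joint arm with a two-finger parallel gripper is mounted at the origin on the work surface. World frame = base frame: x ahead of the robot, y to its left, z up, the work surface at z = 0. Lengths are in m, angles in rad, forces in N, time in s.
With the tool pointing down it reaches from about 0.35 to 0.8 m from the base axis. Payload 7.3 kg.
Tool frame: the origin (TCP) lies at the very end of the fingers, on their centre line; the grasp point (between the pads) lies 19 mm behind it; z points along the fingers, y is the line along which they close (so a half turn about z gives the same grasp; the last joint's range is limited). The gripper opens to 85 mm and grips with 20 to 120 N. Pads are 22 mm wide; open, the fingers measure 114 mm over their backs; the gripper's body (76 mm by 85 mm) begins 54 mm behind the grasp point. The pads swing forward as they close: fully open they stand 13 mm farther back than shut.
Start: joints at [-1.268, 0.342, 1.524, -0, 1.275, -0.146], TCP at [0.228, -0.473, 0.231] pointing down, gripper open.
Joint ranges: [-2.53, 2.53], [-0.77, 2.02], [0.04, 2.7], [-1, 4.14], [0.28, 2.66], [-3.11, 3.11]. Speed limits (rad/s): [2.57, 2.57, 3.14, 3.14, 3.14, 3.14].

### API

Orientations are given as a 3x3 rotation matrix whose columns are the frame's x, y, z axes.
In Python, from plant import readout, eyes, finish_job gives the robot as it stands.
- The arm moves only by the tool apply_moves, never from a script. Its argument "motion" is a list that holds one entry, the list of rows, each a list of 7 numbers: the closure in counts, from 0 (fully open) to 255 (shut), then the shift along the world's x, y, z in m, then the turn, a rotation vector about the world's x, y, z in degrees. A call has 1 to 5 rows; each row shifts and turns the commanded pose from where the row before left it; what a row does not reach is not made up. A row lasts 1/8 s, in which the tool goes at most 62.5 mm and 10.7 degrees, less where a joint would pass 70% of its speed; a pose out of reach is approached as far as the arm can. A call is refused whole if a number of a shift passes 0.0625 or a number of a turn 10.7, either way. A call with a gripper value outside its range is refused whole. The fingers move at their own pace and stop on an object; "squeeze" is the grip in N (left out, the last holds). Time passes only in rows, so rows that do not move let the fingers close. It gives the time, the measured TCP pose, the force, the opening and the grip force at its end, in the units of the state.
- readout.observe(): the state, without advancing time (a new reading comes with each control period).
- eyes.get_image(name): name is "scene" or "top" or "wrist"; returns (picture, depth): 400x640x3 uint8, red, green, blue; 400x640 float32, m along the optical axis (not along the pixel's ray), 0 where there is no reading.
- eyes.camera_params(name): a dict with "camera_matrix" (3x3 intrinsics, pixels), "dist" ([k1, k2, p1, p2, k3] as OpenCV has them; the pictures are not rectified), "T" (4x4, takes a point from camera to world coordinates). Camera axes: x right, y up, looking along -z (the intrinsics and any distortion apply to the point x, -y, -z); pixel columns grow to the right and rows downward; lengths in m; the calibration is good to about 2 mm. A picture is of the moment at which its call begins: read the wrist's pose just before it. camera_params takes no time and is no camera call; for the wrist camera it gives the pose at the moment of the call.
- finish_job(): hands the job in; it is judged then, once.
The state is a dict: "time": time; "joint_pos": joint angles; "joint_vel": joint speeds; "joint_torque": joint torques, N m; "eef_pos": TCP position; "eef_rot": TCP orientation; "contact_force": force on the tool from outside, world axes, zero at the start; "wrist_torque": the same for the moment, N m; "grip_width": opening from 0.0 (shut) to 1.0 (fully open); "grip_force": force on a finger pad.
Only numpy, scipy, OpenCV 4.12 (cv2) and the standard library are available. Lean on these libraries where they do the work, as an engineer would, in place of code of your own. Each camera call takes 0.05 s, during which the arm holds its last target. There are 200 camera calls.

## Working session

There is one attempt and no reset: what is moved stays moved. The work goes in short steps, Python scripts to look and compute and a tool call to move; the robot and the scene stay as the last step left them, time stands still between calls to the robot, and variables do not carry over. Pictures are saved under pics/ and viewed, at most 10 in all, crops included, and the job is handed in when it is done.

Besides the shell and the picture viewer there is one more tool, called as name([rows], argument=value, ...), one row to a line, values as JSON. apply_moves: Moves the arm, as the interface text tells. Its arguments: {"type":"object","properties":{"motion":{"type":"array"},"squeeze":{"type":"number"}},"required":["motion"]}

```bash
mkdir -p pics; ls; cat > h.py <<'E'
import numpy as np, cv2
from plant import readout, eyes
def grab(n,tag):
    p=eyes.camera_params(n); im,d=eyes.get_image(n)
    np.savez(f'{tag}.npz',im=im,d=d,K=p['camera_matrix'],dist=np.array(p['dist'],float),T=p['T'])
    cv2.imwrite(f'pics/{tag}.png',im[...,::-1]); return im,d,p
def load(tag): return np.load(f'{tag}.npz')
def world(tag,u,v,z=None,r=1):
    """pixel -> world by depth, or by plane z"""
    f=load(tag);K=np.array(f['K']);T=f['T']
    q=cv2.undistortPoints(np.array([[[u,v]]],float),K,f['dist'])[0,0]
    ray=np.array([q[0],-q[1],-1.])
    if z is None:
        w=f['d'][int(v)-r:int(v)+r+1,int(u)-r:int(u)+r+1]; s=np.median(w[w>0])
    else:
        dr=T[:3,:3]@ray; s=(z-T[2,3])/dr[2]
    return T[:3,:3]@(ray*s)+T[:3,3]
def cloud(tag):
    f=load(tag);d=f['d'];K=np.array(f['K']);h,w=d.shape
    uv=np.stack(np.meshgrid(np.arange(w),np.arange(h)),-1).reshape(-1,1,2).astype(float)
    q=cv2.undistortPoints(uv,K,f['dist'])[:,0]
    P=np.c_[q[:,0],-q[:,1],-np.ones(len(q))]*d.reshape(-1,1)
    return (P@f['T'][:3,:3].T+f['T'][:3,3]).reshape(h,w,3)
E
python3 - <<'E'
from h import *
for n in('scene','top'):
    grab(n,n+'0'); print(n,eyes.camera_params(n)['T'].round(3).tolist())
s=readout.observe();print(s['time'],s['eef_pos'],s['eef_rot'],s['grip_width'],s['contact_force'])
E
```

```text
pics
scene [[0.666, -0.615, 0.422, 1.075], [0.746, 0.551, -0.375, -0.446], [-0.002, 0.565, 0.825, 1.062], [0.0, 0.0, 0.0, 1.0]]
top [[-0.001, 0.997, -0.078, 0.481], [-1.0, -0.002, -0.016, 0.007], [-0.016, 0.078, 0.997, 1.14], [0.0, 0.0, 0.0, 1.0]]
0.1 [ 0.22769441 -0.47266079  0.2306996 ] [[ 9.00976651e-01  4.33867372e-01 -4.22224742e-04]
 [ 4.33867539e-01 -9.00975731e-01  1.30011472e-03]
 [ 1.83663110e-04 -1.35456261e-03 -9.99999066e-01]] 1.0011108564443516 [-0.24474048  0.9899732  -0.2786319 ]
```

View pics/top0.png

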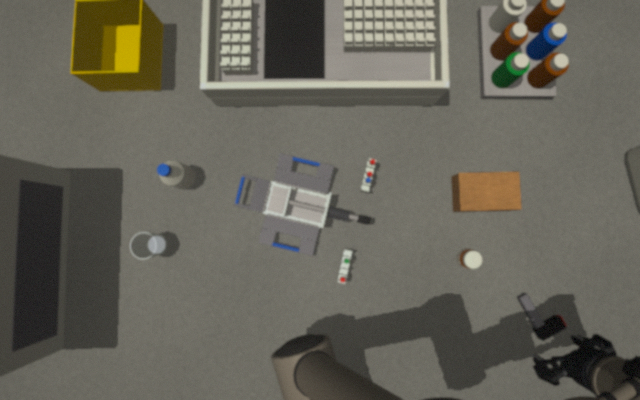

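View pics/scene0.png

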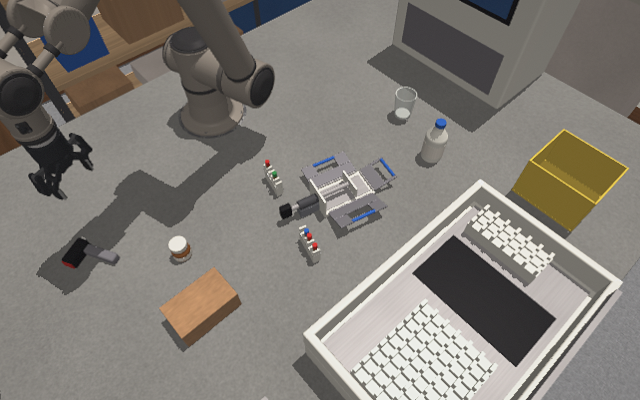

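The top view shows the tray centre at about (297,203), with blue bars at (306,161) far, (286,246) near and (241,191) end, and the black grip at (366,219). The racks are at (369,175) and (345,266). I'll measure these next.

```bash
python3 - <<'E'
from h import *
for n in('top0','scene0'):
    f=load(n);im=f['im'];C=cloud(n);hsv=cv2.cvtColor(im,cv2.COLOR_RGB2HSV)
    m=((hsv[...,0]>100)&(hsv[...,0]<125)&(hsv[...,1]>140)).astype(np.uint8)
    k,l,st,c=cv2.connectedComponentsWithStats(m)
    for i in range(1,k):
        if st[i,4]<15: continue
        P=C[l==i]
        if P[:,0].mean()>0.8 or abs(P[:,1].mean())>0.3: continue
        mu=np.median(P,0);_,_,V=np.linalg.svd((P-P.mean(0))[:,:2]);
        print(n,c[i].round(1),st[i,4],'med',mu.round(4),'dir',V[0].round(3),'z',np.percentile(P[:,2],[5,50,95]).round(4))
    # dark grip
    m=(im.max(2)<45)&(abs(C[...,1]+0.12)<0.1)&(abs(C[...,0]-.45)<.12)&(C[...,2]>.03)
    P=C[m]; print(n,'grip',m.sum(),np.median(P,0).round(4) if len(P) else '')
    sel=P[P[:,2]>.055]
    if len(sel): print(np.percentile(sel,[2,50,98],axis=0).round(4))
f=load('top0');C=cloud('top0')
cv2.imwrite('pics/crop.png',cv2.resize(f['im'][140:290,225:395,::-1],None,fx=4,fy=4,interpolation=cv2.INTER_CUBIC))
# white top of fixed wall / tray
im=f['im'];m=(im.min(2)>150)&(C[...,2]>.065)&(abs(C[...,1])<.1)&(abs(C[...,0]-.48)<.07)
print('wall',m.sum(),C[m].mean(0).round(4)); P=C[m];_,_,V=np.linalg.svd((P-P.mean(0))[:,:2]);print(V[0])
E
```

```text
top0 [305.7 161.3] 59 med [0.6653 0.0693 0.0479] dir [-0.806 -0.591] z [0.044  0.0479 0.0513]
top0 [239.5 189.7] 50 med [0.5901 0.2479 0.0423] dir [-0.971  0.24 ] z [0.0393 0.0423 0.0461]
top0 [285.2 246.5] 64 med [0.4379 0.126  0.0328] dir [0.23  0.973] z [0.0278 0.0328 0.0366]
top0 grip 4 [ 0.5075 -0.0916  0.0672]
[[ 0.5024 -0.0929  0.066 ]
 [ 0.5075 -0.0916  0.0672]
 [ 0.5125 -0.0855  0.0686]]
scene0 [84.9 51.1] 919 med [-0.8609 -0.1321 -0.155 ] dir [ 0.978 -0.21 ] z [-0.1959 -0.155  -0.061 ]
scene0 [43.3 39.5] 25 med [-1.0319 -0.2527 -0.1234] dir [-1.     0.001] z [-0.1702 -0.1234 -0.0868]
scene0 [323.2 161.1] 43 med [0.4371 0.1244 0.0337] dir [-0.244 -0.97 ] z [0.0305 0.0337 0.0371]
scene0 [386.9 166.9] 54 med [0.5861 0.2477 0.0422] dir [ 0.944 -0.329] z [0.0256 0.0422 0.0455]
scene0 [364.5 214.7] 63 med [0.6659 0.0764 0.0476] dir [-0.095 -0.996] z [0.0046 0.0476 0.0512]
scene0 [306.1 230.8] 17 med [ 0.6118 -0.0922  0.0793] dir [ 0.941 -0.339] z [0.0739 0.0793 0.0816]
scene0 grip 132 [ 0.5153 -0.0857  0.0616]
[[ 0.5017 -0.0995  0.0565]
 [ 0.5125 -0.0849  0.0653]
 [ 0.5207 -0.0707  0.0691]]
wall 87 [0.5039 0.015  0.5164]
[0.98406529 0.17780749]
```

View pics/crop.png

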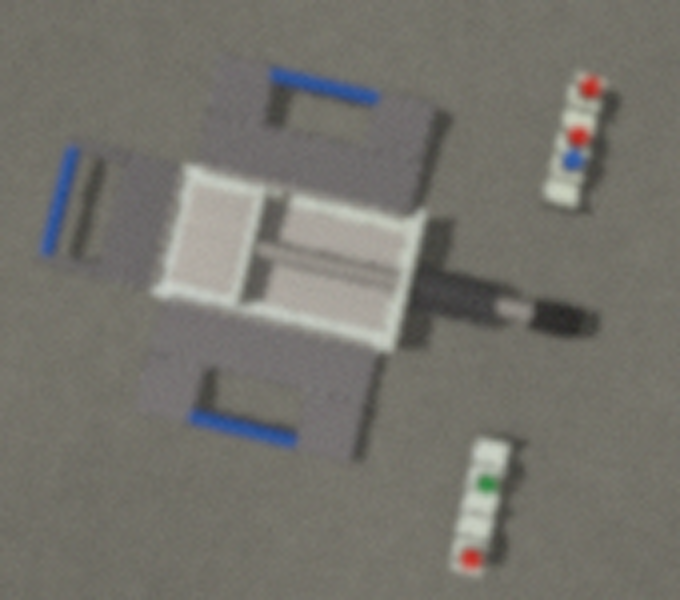

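apply_moves([
  [[180,0.019,0.054,0,0,0,8.6],[180,0.019,0.054,0,0,0,8.6],[180,0.019,0.054,0,0,0,8.6],[180,0.019,0.054,0,0,0,8.6],[180,0.019,0.054,0,0,0,8.6]],
], squeeze=20)

```text
time: 0.72
eef_pos: [0.323, -0.2012, 0.2312]
eef_rot: [[0.359, 0.933, 0.0], [0.933, -0.359, 0.0], [0.0, 0.0, -1.0]]
contact_force: [0.7, -0.8, 0.3]
grip_width: 0.294
grip_force: 0.0
```

apply_moves([
  [[180,0.019,0.054,0,0,0,8.6],[180,0.019,0.054,0,0,0,0],[180,0.019,0.054,0,0,0,0],[180,0.019,0.054,0,0,0,0],[180,0.019,0.054,0,0,0,0]],
])

```text
time: 1.35
eef_pos: [0.418, 0.0689, 0.2313]
eef_rot: [[0.219, 0.976, 0.0], [0.976, -0.219, -0.0], [-0.0, 0.0, -1.0]]
contact_force: [-0.0, -0.5, 0.3]
grip_width: 0.293
grip_force: 0.0
```

apply_moves([
  [[180,0.02,0.056,0,0,0,0],[180,0,0,0,0,0,0]],
])

```text
time: 1.6
eef_pos: [0.438, 0.1264, 0.2307]
eef_rot: [[0.214, 0.977, -0.001], [0.977, -0.214, 0.001], [0.0, -0.001, -1.0]]
contact_force: [-0.3, -1.0, 0.3]
grip_width: 0.296
grip_force: 0.0
```

```bash
python3 - <<'E'
from h import *
s=readout.observe();print(s['time'],s['eef_pos'],s['eef_rot'].round(3) if hasattr(s['eef_rot'],'round') else s['eef_rot'],s['grip_width'],s['contact_force'],s['joint_pos'])
im,d,p=grab('wrist','w1');print(p['T'].round(3))
f=load('w1');C=cloud('w1');hsv=cv2.cvtColor(im,cv2.COLOR_RGB2HSV)
m=((hsv[...,0]>100)&(hsv[...,0]<125)&(hsv[...,1]>140)).astype(np.uint8)
k,l,st,c=cv2.connectedComponentsWithStats(m)
for i in range(1,k):
    if st[i,4]<60: continue
    P=C[(l==i)&(d>0)];_,_,V=np.linalg.svd((P-P.mean(0))[:,:2])
    print(c[i].round(),st[i],np.median(P,0).round(4),V[0].round(3),np.percentile(P,[5,95],axis=0).round(4).tolist())
E
```

```text
1.6 [0.43803495 0.12635548 0.23073996] [[ 0.214  0.977 -0.001]
 [ 0.977 -0.214  0.001]
 [ 0.    -0.001 -1.   ]] 0.2962860958755613 [-0.29320753 -0.97794837  0.3349547 ] [1.11996189e-01 2.16126422e-01 1.70243659e+00 7.05954234e-04
 1.22357067e+00 3.27522997e-01]
[[ 0.977  0.206  0.06   0.454]
 [-0.215  0.94   0.266  0.194]
 [-0.001 -0.273  0.962  0.373]
 [ 0.     0.     0.     1.   ]]
[441.  37.] [407  32  70  11 583] [0.5889 0.2467 0.0426] [ 0.973 -0.232] [[0.557, 0.238, 0.0409], [0.6203, 0.2552, 0.0442]]
[323. 179.] [320 150   8  59 360] [0.4374 0.1255 0.0339] [-0.234 -0.972] [[0.4282, 0.0935, 0.0327], [0.4456, 0.1559, 0.0352]]
[523. 185.] [514 156  19  60 420] [0.6641 0.0714 0.0468] [-0.237 -0.972] [[0.6558, 0.0388, 0.0446], [0.6722, 0.101, 0.0485]]
```

View pics/w1.png

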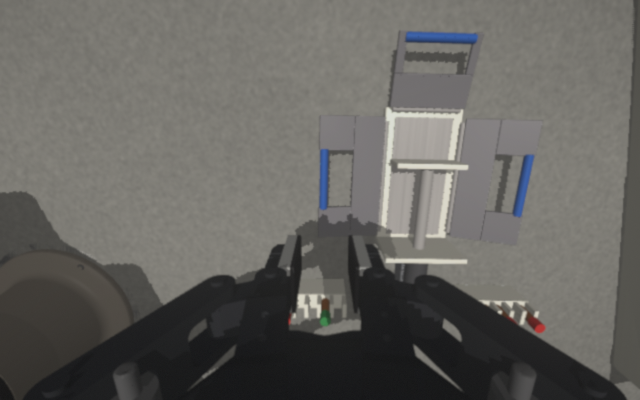

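The wrist view shows the near bar at (323,179), far at (523,185) and end at (441,37), and it agrees with the estimates. Next I'll go down over the near bar and pinch it.

apply_moves([
  [[180,0,-0.001,-0.05,0,0,-1],[180,0,0,-0.06,0,0,0],[180,0,0,-0.06,0,0,0],[180,0,0,-0.03,0,0,0],[180,0,0,-0.017,0,0,0]],
])

```text
time: 2.28
eef_pos: [0.4365, 0.1204, 0.0127]
eef_rot: [[0.239, 0.971, -0.003], [0.971, -0.239, -0.001], [-0.001, -0.003, -1.0]]
contact_force: [-0.2, -0.0, 0.4]
grip_width: 0.292
grip_force: 0.0
```

apply_moves([
  [[180,0,0,0,0,0,0],[255,0,0,0,0,0,0],[255,0,0,0,0,0,0],[255,0,0,0,0,0,0]],
], squeeze=20)

```text
time: 2.78
eef_pos: [0.4356, 0.1216, 0.0147]
eef_rot: [[0.237, 0.972, -0.004], [0.972, -0.237, -0.0], [-0.001, -0.004, -1.0]]
contact_force: [-4.4, -0.4, -2.0]
grip_width: 0.106
grip_force: 22.1
```

apply_moves([
  [[255,0.0024,-0.0006,0.0112,0,0,0],[255,0.0039,-0.0009,0.01,0,0,0],[255,0.0053,-0.0012,0.0094,0,0,0],[255,0.0065,-0.0015,0.0084,0,0,0],[255,0.0077,-0.0018,0.0073,0,0,0]],
])

```text
time: 3.4
eef_pos: [0.4583, 0.1162, 0.0615]
eef_rot: [[0.237, 0.972, -0.011], [0.972, -0.237, 0.0], [-0.002, -0.011, -1.0]]
contact_force: [-18.5, 2.6, 12.5]
grip_width: 0.103
grip_force: 22.3
```

apply_moves([
  [[255,0.0055,-0.002,0.0081,0,0,0],[255,0.0095,-0.0023,0.0057,0,0,0]],
])

```text
time: 3.65
eef_pos: [0.4776, 0.1116, 0.076]
eef_rot: [[0.237, 0.972, -0.002], [0.972, -0.237, 0.0], [-0.0, -0.002, -1.0]]
contact_force: [-4.9, 0.4, 3.9]
grip_width: 0.101
grip_force: 20.6
```

apply_moves([
  [[255,0.0095,-0.0024,0.0034,0,0,0],[255,0.0102,-0.0025,0.0017,0,0,0],[255,0.0065,-0.0017,0.0002,0,0,0],[255,0,0,0,0,0,0]],
])

```text
time: 4.15
eef_pos: [0.5051, 0.105, 0.0813]
eef_rot: [[0.237, 0.972, 0.001], [0.972, -0.237, 0.0], [0.0, 0.001, -1.0]]
contact_force: [-7.1, 0.9, 10.6]
grip_width: 0.106
grip_force: 21.5
```

apply_moves([
  [[255,0.003,-0.0007,0.002,0,0,0],[255,0.002,-0.0005,0,0,0,0],[255,0,0,0,0,0,0]],
])

```text
time: 4.53
eef_pos: [0.5052, 0.1049, 0.0813]
eef_rot: [[0.237, 0.972, -0.01], [0.972, -0.237, 0.001], [-0.001, -0.01, -1.0]]
contact_force: [-15.5, 6.1, 7.6]
grip_width: 0.103
grip_force: 21.4
```

apply_moves([
  [[255,-0.004,0.001,0,0,0,0],[180,0,0,0,0,0,0],[180,0,0,0,0,0,0],[180,0,0,0.05,0,0,0],[180,0,0,0.025,0,0,0]],
])

```text
time: 5.15
eef_pos: [0.5075, 0.1047, 0.1593]
eef_rot: [[0.237, 0.972, 0.004], [0.972, -0.237, 0.0], [0.001, 0.004, -1.0]]
contact_force: [-0.1, 0.1, -0.5]
grip_width: 0.297
grip_force: 0.0
```

apply_moves([
  [[180,0.009,0.016,0,0,0,10],[180,0.009,0.016,0,0,0,10],[180,0.009,0.016,0,0,0,10],[180,0.009,0.016,0,0,0,10],[180,0.009,0.016,0,0,0,10]],
])

```text
time: 5.78
eef_pos: [0.5519, 0.1852, 0.1572]
eef_rot: [[-0.597, 0.803, 0.002], [0.803, 0.597, 0.0], [-0.001, 0.002, -1.0]]
contact_force: [0.2, 0.5, -1.2]
grip_width: 0.29
grip_force: 0.0
```

apply_moves([
  [[180,0.009,0.016,0,0,0,10],[180,0.009,0.016,0,0,0,10],[180,0.009,0.016,0,0,0,10],[180,0.009,0.016,0,0,0,10],[180,0,0,0,0,0,0]],
])

```text
time: 6.4
eef_pos: [0.5876, 0.2495, 0.1568]
eef_rot: [[-0.971, 0.237, 0.001], [0.237, 0.971, 0.0], [-0.001, 0.001, -1.0]]
contact_force: [0.8, -0.3, -0.6]
grip_width: 0.29
grip_force: 0.0
```

```bash
python3 - <<'E'
from h import *
s=readout.observe();print(s['time'],s['eef_pos'],s['joint_pos'])
im,d,p=grab('wrist','w2')
C=cloud('w2');hsv=cv2.cvtColor(im,cv2.COLOR_RGB2HSV)
m=((hsv[...,0]>100)&(hsv[...,0]<125)&(hsv[...,1]>140)).astype(np.uint8)
k,l,st,c=cv2.connectedComponentsWithStats(m)
for i in range(1,k):
    if st[i,4]<60: continue
    P=C[(l==i)&(d>0)];_,_,V=np.linalg.svd((P-P.mean(0))[:,:2])
    print(c[i].round(),st[i],np.median(P,0).round(4),V[0].round(3),np.percentile(P,[5,95],axis=0).round(4).tolist())
E
```

```text
6.4 [0.58757609 0.24949885 0.15677361] [ 2.81573156e-01  6.09202711e-01  1.29382091e+00  1.80216832e-05
  1.23718748e+00 -1.04965501e+00]
[101. 151.] [  52  145  102   13 1136] [0.5054 0.1068 0.096 ] [-0.231 -0.973] [[0.4966, 0.0771, 0.0943], [0.5136, 0.1384, 0.0975]]
[323. 194.] [319 158   9  76 560] [0.5852 0.2483 0.0429] [ 0.971 -0.238] [[0.5571, 0.2392, 0.0414], [0.6208, 0.2563, 0.0441]]
[617. 244.] [ 592  220   48   48 1793] [0.6286 0.413  0.1496] [0.993 0.119] [[0.6166, 0.4011, 0.1486], [0.6407, 0.424, 0.1506]]
[150. 305.] [137 302  29   9 198] [0.6579 0.0482 0.0467] [ 0.496 -0.869] [[0.654, 0.0363, 0.0437], [0.6614, 0.0614, 0.0487]]
```

View pics/w2.png

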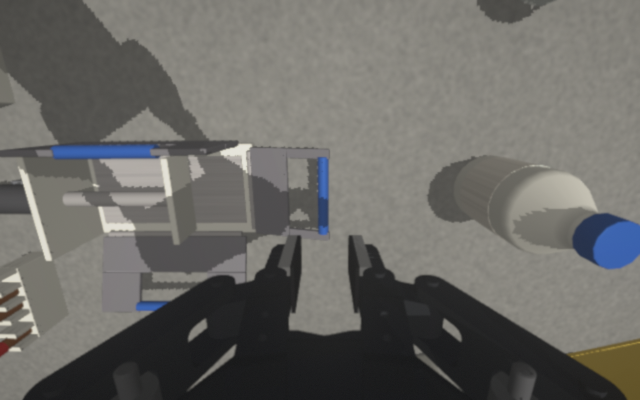

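The near panel stands upright at (101,151). The end bar at (323,194) lies almost under the fingers. Now the end panel.

apply_moves([
  [[180,0,-0.002,-0.05,0,0,0],[180,0,0,-0.05,0,0,0],[180,0,0,-0.025,0,0,0],[180,0,0,-0.009,0,0,0],[180,0,0,0,0,0,0]],
])

```text
time: 7.08
eef_pos: [0.5871, 0.2465, 0.0231]
eef_rot: [[-0.971, 0.238, 0.0], [0.238, 0.971, 0.0], [-0.0, 0.0, -1.0]]
contact_force: [-0.1, 0.2, 0.9]
grip_width: 0.292
grip_force: 0.0
```

apply_moves([
  [[255,0,0,0,0,0,0],[255,0,0,0,0,0,0],[255,0,0,0,0,0,0]],
])

```text
time: 7.45
eef_pos: [0.588, 0.2478, 0.0243]
eef_rot: [[-0.972, 0.237, 0.004], [0.237, 0.972, 0.002], [-0.003, 0.003, -1.0]]
contact_force: [2.2, 5.8, 3.4]
grip_width: 0.106
grip_force: 22.5
```

apply_moves([
  [[255,-0.0004,-0.0019,0.01,0,0,0],[255,-0.0012,-0.0049,0.0095,0,0,0],[255,-0.0015,-0.0062,0.0087,0,0,0],[255,-0.0018,-0.0074,0.0076,0,0,0]],
])

```text
time: 7.95
eef_pos: [0.5834, 0.2283, 0.0604]
eef_rot: [[-0.972, 0.237, 0.005], [0.237, 0.972, 0.004], [-0.004, 0.005, -1.0]]
contact_force: [2.2, 10.0, 3.5]
grip_width: 0.104
grip_force: 21.6
```

apply_moves([
  [[255,-0.0018,-0.0069,0.007,0,0,0],[255,-0.0023,-0.0093,0.005,0,0,0],[255,-0.0024,-0.0099,0.0035,0,0,0]],
])

```text
time: 8.32
eef_pos: [0.5771, 0.2022, 0.077]
eef_rot: [[-0.972, 0.236, 0.006], [0.237, 0.972, 0.004], [-0.005, 0.005, -1.0]]
contact_force: [0.9, 7.7, 10.9]
grip_width: 0.104
grip_force: 21.9
```

apply_moves([
  [[255,-0.0025,-0.0103,0.003,0,0,0],[255,-0.0024,-0.0099,0.001,0,0,0],[255,-0.0007,-0.003,0,0,0,0],[255,0,0,0,0,0,0]],
])

```text
time: 8.82
eef_pos: [0.5717, 0.1799, 0.0799]
eef_rot: [[-0.971, 0.237, 0.006], [0.237, 0.971, 0.005], [-0.005, 0.007, -1.0]]
contact_force: [4.8, 14.3, 6.3]
grip_width: 0.102
grip_force: 21.9
```

apply_moves([
  [[255,0.001,0.003,0,0,0,0],[180,0,0,0,0,0,0],[180,0,0,0,0,0,0],[180,0,0,0.05,0,0,0],[180,0,0,0.025,0,0,0]],
])

```text
time: 9.45
eef_pos: [0.5711, 0.1797, 0.1546]
eef_rot: [[-0.972, 0.237, 0.001], [0.237, 0.972, -0.0], [-0.001, 0.0, -1.0]]
contact_force: [0.5, 0.5, -0.5]
grip_width: 0.296
grip_force: 0.0
```

apply_moves([
  [[180,0.01,-0.012,0,0,0,-10],[180,0.01,-0.012,0,0,0,-10],[180,0.01,-0.012,0,0,0,-10],[180,0.01,-0.012,0,0,0,-10],[180,0.01,-0.012,0,0,0,-10]],
])

```text
time: 10.07
eef_pos: [0.6205, 0.1192, 0.1522]
eef_rot: [[-0.438, 0.899, -0.002], [0.899, 0.438, -0.001], [0.0, -0.002, -1.0]]
contact_force: [0.7, 1.1, -0.4]
grip_width: 0.296
grip_force: 0.0
```

apply_moves([
  [[180,0.01,-0.012,0,0,0,-10],[180,0.01,-0.012,0,0,0,-10],[180,0.01,-0.012,0,0,0,-10],[180,0.01,-0.012,0,0,0,-10],[180,0,0,0,0,0,0]],
])

```text
time: 10.7
eef_pos: [0.6606, 0.0709, 0.152]
eef_rot: [[0.237, 0.972, -0.002], [0.972, -0.237, -0.0], [-0.001, -0.002, -1.0]]
contact_force: [-0.2, 0.6, -0.0]
grip_width: 0.292
grip_force: 0.0
```

```bash
python3 - <<'E'
from h import *
s=readout.observe();print(s['time'],s['eef_pos'],s['joint_pos'])
im,d,p=grab('wrist','w3')
C=cloud('w3');hsv=cv2.cvtColor(im,cv2.COLOR_RGB2HSV)
m=((hsv[...,0]>100)&(hsv[...,0]<125)&(hsv[...,1]>140)).astype(np.uint8)
k,l,st,c=cv2.connectedComponentsWithStats(m)
for i in range(1,k):
    if st[i,4]<60: continue
    P=C[(l==i)&(d>0)];_,_,V=np.linalg.svd((P-P.mean(0))[:,:2])
    print(c[i].round(),st[i],np.median(P,0).round(4),V[0].round(3),np.percentile(P,[5,95],axis=0).round(4).tolist())
E
```

```text
10.7 [0.66060613 0.07088166 0.15202527] [-8.12725611e-03  6.62976630e-01  1.20707784e+00 -5.06544258e-04
  1.27332637e+00  2.31052991e-01]
[153.  93.] [  99   86  111   14 1408] [0.5736 0.1801 0.0962] [ 0.972 -0.233] [[0.5426, 0.1716, 0.0945], [0.6037, 0.1888, 0.0975]]
[330. 196.] [326 158   9  79 692] [0.6666 0.0715 0.0473] [-0.233 -0.972] [[0.6577, 0.0395, 0.0458], [0.6747, 0.1015, 0.0486]]
[111. 215.] [  95  168   32   94 1139] [0.5088 0.1092 0.0959] [0.236 0.972] [[0.5002, 0.0765, 0.0934], [0.5169, 0.1388, 0.0974]]
```

apply_moves([
  [[180,0.0045,0,-0.05,0,0,0],[180,0,0,-0.045,0,0,0],[180,0,0,-0.02,0,0,0],[180,0,0,-0.009,0,0,0],[180,0,0,0,0,0,0]],
])

```text
time: 11.38
eef_pos: [0.665, 0.0725, 0.029]
eef_rot: [[0.235, 0.972, -0.0], [0.972, -0.235, 0.0], [-0.0, -0.0, -1.0]]
contact_force: [0.1, 0.0, 0.2]
grip_width: 0.297
grip_force: 0.0
```

apply_moves([
  [[255,0,0,0,0,0,0],[255,0,0,0,0,0,0],[255,0,0,0,0,0,0]],
])

```text
time: 11.75
eef_pos: [0.6661, 0.0723, 0.0301]
eef_rot: [[0.236, 0.972, 0.002], [0.972, -0.236, 0.0], [0.001, 0.002, -1.0]]
contact_force: [1.1, 1.4, 0.6]
grip_width: 0.103
grip_force: 21.0
```

apply_moves([
  [[255,-0.0035,0.001,0.01,0,0,0],[255,-0.0055,0.0013,0.0091,0,0,0],[255,-0.0068,0.0016,0.0082,0,0,0],[255,-0.0079,0.0019,0.0071,0,0,0]],
])

```text
time: 12.25
eef_pos: [0.6439, 0.0776, 0.0656]
eef_rot: [[0.237, 0.972, 0.007], [0.972, -0.237, -0.001], [0.001, 0.007, -1.0]]
contact_force: [6.9, 0.8, 1.1]
grip_width: 0.105
grip_force: 20.0
```

apply_moves([
  [[255,-0.0083,0.0021,0.0058,0,0,0],[255,-0.0096,0.0023,0.0043,0,0,0],[255,-0.0101,0.0024,0.003,0,0,0],[255,-0.0097,0.0023,0.0015,0,0,0]],
])

```text
time: 12.75
eef_pos: [0.6066, 0.0866, 0.0813]
eef_rot: [[0.237, 0.972, 0.009], [0.972, -0.237, -0.001], [0.002, 0.009, -1.0]]
contact_force: [4.3, -1.1, 2.0]
grip_width: 0.105
grip_force: 20.1
```

apply_moves([
  [[255,-0.007,0.0017,0.0005,0,0,0],[255,-0.002,0.0005,0,0,0,0],[255,0,0,0,0,0,0]],
])

```text
time: 13.12
eef_pos: [0.5995, 0.0884, 0.0814]
eef_rot: [[0.237, 0.971, 0.012], [0.972, -0.237, -0.001], [0.002, 0.012, -1.0]]
contact_force: [12.4, -2.6, 2.1]
grip_width: 0.106
grip_force: 20.4
```

apply_moves([
  [[255,-0.003,0.0007,0,0,0,0],[255,0,0,0,0,0,0]],
])

```text
time: 13.38
eef_pos: [0.5993, 0.0884, 0.0815]
eef_rot: [[0.237, 0.971, 0.018], [0.971, -0.237, -0.002], [0.003, 0.018, -1.0]]
contact_force: [22.0, -5.0, -4.3]
grip_width: 0.106
grip_force: 20.3
```

apply_moves([
  [[255,0.005,-0.001,0,0,0,0],[180,0,0,0,0,0,0],[180,0,0,0,0,0,0],[180,0,0,0.05,0,0,0],[180,0,0,0.05,0,0,0]],
])

```text
time: 14.0
eef_pos: [0.5958, 0.0891, 0.1789]
eef_rot: [[0.236, 0.972, -0.003], [0.972, -0.236, -0.0], [-0.001, -0.003, -1.0]]
contact_force: [0.2, -0.5, 0.5]
grip_width: 0.292
grip_force: 0.0
```

apply_moves([
  [[140,-0.0176,-0.035,0,0,0,0],[140,-0.0176,-0.035,0,0,0,0],[140,-0.0176,-0.035,0,0,0,0],[140,-0.0176,-0.035,0,0,0,0],[140,-0.0176,-0.035,0,0,0,0]],
])

```text
time: 14.62
eef_pos: [0.5076, -0.0867, 0.1783]
eef_rot: [[0.236, 0.972, -0.001], [0.972, -0.236, 0.0], [-0.0, -0.001, -1.0]]
contact_force: [0.2, -0.5, 0.3]
grip_width: 0.45
grip_force: 0.0
```

apply_moves([
  [[140,0,0,0,0,0,0]],
])

```text
time: 14.75
eef_pos: [0.5075, -0.0875, 0.1784]
eef_rot: [[0.24, 0.971, -0.001], [0.971, -0.24, 0.0], [-0.0, -0.001, -1.0]]
contact_force: [-0.2, 0.2, -0.4]
grip_width: 0.454
grip_force: 0.0
```

```bash
python3 - <<'E'
from h import *
s=readout.observe();print(s['time'],s['eef_pos'],s['grip_width'])
im,d,p=grab('wrist','w4')
grab('scene','s4'); f=load('s4')
cv2.imwrite('pics/s4c.png',cv2.resize(f['im'][110:290,230:430,::-1],None,fx=3,fy=3,interpolation=cv2.INTER_CUBIC))
T=np.array([.572,.1799]);yd=np.array([.235,.972]);xd=np.array([.972,-.235]);o=T-.0885*yd
for n in('w4','top0'):
    C=cloud(n);im=load(n)['im'];q=(C[...,:2]-o);X=q@xd;Y=q@yd;Z=C[...,2]
    m=(im.max(2)<60)&(abs(X)<.03)&(Y<-.15)&(Y>-.23)&(Z>.058)&(Z<.075)
    print(n,'grip top',m.sum(),np.percentile(X[m],[3,50,97]).round(4),np.percentile(Y[m],[3,50,97]).round(4),np.median(Z[m]).round(4)) if m.sum() else print(n,0)
    for sg in(1,-1):
        m=(X*sg>.03)&(X*sg<.2)&(Y<-.08)&(Y>-.28)&(Z>.03)&(Z<.09)
        if m.sum(): print(n,'rack',sg,m.sum(),np.percentile(X[m],[1,50,99]).round(3),np.percentile(Y[m],[1,50,99]).round(3))
print('o',o)
E
```

```text
14.75 [ 0.50745545 -0.08754933  0.17838917] 0.45396535838214713
w4 grip top 669 [-0.0068  0.0014  0.0104] [-0.195  -0.1803 -0.1664] 0.0665
w4 rack 1 2904 [0.032 0.111 0.16 ] [-0.177 -0.163 -0.081]
w4 rack -1 2855 [-0.17  -0.119 -0.032] [-0.172 -0.158 -0.081]
top0 grip top 70 [-0.0068  0.001   0.0084] [-0.1957 -0.1821 -0.1692] 0.0665
top0 rack 1 286 [0.039 0.115 0.16 ] [-0.176 -0.164 -0.081]
top0 rack -1 285 [-0.17 -0.13 -0.04] [-0.171 -0.159 -0.081]
o [0.5512025 0.093878 ]
```

View pics/w4.png

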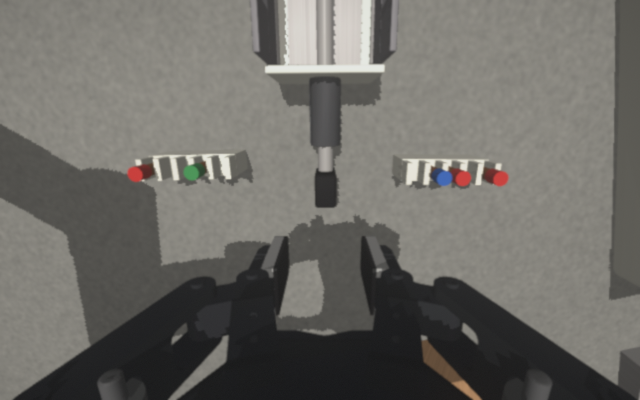

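View pics/s4c.png

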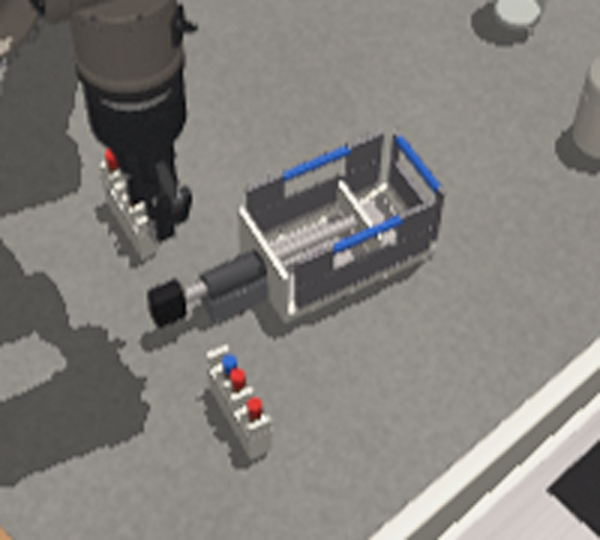

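All three panels stand upright. In the wrist view the grip is at (326,188), with the racks clear on both sides at inner ends (247,165) and (398,170). Now I'll go down onto the grip and pinch it.

apply_moves([
  [[140,0.0021,0.0036,-0.04,0,0,0],[140,0,0,-0.04,0,0,0],[140,0,0,-0.035,0,0,0],[140,0,0,-0.02,0,0,0],[140,0,0,-0.009,0,0,0]],
])

```text
time: 15.48
eef_pos: [0.5107, -0.0811, 0.0332]
eef_rot: [[0.235, 0.972, -0.002], [0.972, -0.235, 0.001], [0.0, -0.002, -1.0]]
contact_force: [-0.0, -0.8, -0.4]
grip_width: 0.447
grip_force: 0.0
```

apply_moves([
  [[140,0,0,0,0,0,0],[255,0,0,0,0,0,0],[255,0,0,0,0,0,0],[255,0,0,0,0,0,0],[255,0,0,0,0,0,0]],
], squeeze=60)

```text
time: 16.1
eef_pos: [0.5095, -0.0817, 0.0354]
eef_rot: [[0.236, 0.972, -0.003], [0.972, -0.236, 0.001], [0.0, -0.003, -1.0]]
contact_force: [-6.8, 3.1, 4.5]
grip_width: 0.223
grip_force: 59.5
```

apply_moves([
  [[255,-0.0034,-0.0096,0,0,0,0],[255,-0.0024,-0.0098,0,0,0,0],[255,-0.0024,-0.0097,0,0,0,0],[255,-0.0024,-0.0097,0,0,0,0],[255,-0.0012,-0.0049,0,0,0,0]],
])

```text
time: 16.73
eef_pos: [0.4991, -0.1246, 0.0355]
eef_rot: [[0.237, 0.972, 0.0], [0.972, -0.237, 0.002], [0.002, -0.0, -1.0]]
contact_force: [1.5, 11.4, 2.7]
grip_width: 0.227
grip_force: 59.2
```

apply_moves([
  [[255,-0.0012,-0.0049,0,0,0,0],[255,0,0,0,0,0,0],[255,0,0,0,0,0,0]],
])

```text
time: 17.1
eef_pos: [0.4981, -0.129, 0.0355]
eef_rot: [[0.237, 0.972, 0.0], [0.972, -0.237, 0.002], [0.002, -0.0, -1.0]]
contact_force: [1.4, 10.8, 2.9]
grip_width: 0.226
grip_force: 59.2
```

apply_moves([
  [[255,-0.0003,-0.0012,0,0,0,0],[255,0,0,0,0,0,0],[255,0,0,0,0,0,0]],
])

```text
time: 17.48
eef_pos: [0.4978, -0.1301, 0.0355]
eef_rot: [[0.236, 0.972, 0.0], [0.972, -0.236, 0.002], [0.002, -0.0, -1.0]]
contact_force: [2.2, 11.3, 2.8]
grip_width: 0.221
grip_force: 59.2
```

```bash
python3 - <<'E'
from h import *
s=readout.observe();print(s['time'],s['eef_pos'],s['grip_force'],s['contact_force'])
grab('wrist','w5');f=load('w5')
cv2.imwrite('pics/w5c.png',cv2.resize(f['im'][60:220,220:430,::-1],None,fx=3.6,fy=3.6,interpolation=cv2.INTER_CUBIC))
C=cloud('w5');im=f['im'];hsv=cv2.cvtColor(im,cv2.COLOR_RGB2HSV)
q=C[...,:2]-np.array([.5512,.0939]);X=q@[.972,-.235];Y=q@[.235,.972]
m=(hsv[...,0]<22)&(hsv[...,1]>130)&(abs(X)<.015)&(Y<-.1)&(C[...,2]>.03)
print(m.sum(),np.percentile(Y[m],[2,50,98]) if m.any() else '')
E
```

```text
17.475 [ 0.49781811 -0.1301239   0.03546884] 59.23581898212433 [ 2.16380907 11.3056475   2.79976658]
593 [-0.14786679 -0.14508017 -0.14219066]
```

View pics/w5c.png

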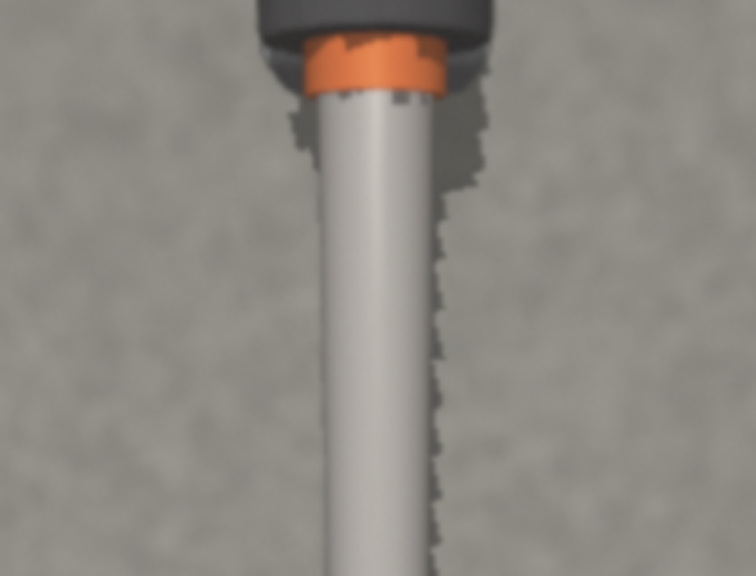

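About 6 mm of the 12 mm ring shows below the barrel mouth (crop rows 35–95), so the rod is at its mark. I'm handing in.

```bash
python3 -c "
from plant import finish_job
print(finish_job())"
```

```text
the job is handed in; nothing more can be done
None
```

I handed the job in at 17.5 s of the 61 s limit: all three panels upright, and the gripper still holding the rod about 50 mm out with the orange ring at the barrel mouth. The racks and other items were never touched, but the hand-in returned no score.

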